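Tip a drill bit out of its tube for the customer

ROBOT

A 6-joint arm with a two-finger parallel gripper is mounted at the origin on the work surface. World frame = base frame: x ahead of the robot, y to its left, z up, the work surface at z = 0. Lengths are in m, angles in rad, forces in N, time in s.
With the tool pointing down it reaches from about 0.375 to 0.975 m from the base axis. Payload 3.8 kg.
Tool frame: the origin (TCP) lies on the centre line of the jaws, within the pads' length; the fingertips stand 14 mm ahead of it and the grasp point (between the pads) lies 5 mm behind it; z points along the fingers, y is the line along which they close (so a half turn about z gives the same grasp; the last joint's range is limited). The gripper opens to 85 mm and grips with 20 to 120 N. Pads are 22 mm wide; open, the fingers measure 114 mm over their backs; the gripper's body (76 mm by 85 mm) begins 54 mm behind the grasp point. The pads swing forward as they close: fully open they stand 13 mm farther back than shut.
Start: joints at [1.193, 0.264, 1.604, -0, 1.274, -0.037], TCP at [0.226, 0.636, 0.245] pointing down, gripper open.
Joint ranges: [-2.63, 2.63], [-0.94, 2.18], [0.31, 2.57], [-1.31, 4.45], [0, 2.66], [-2.55, 2.55]. Speed limits (rad/s): [2.57, 2.57, 3.14, 3.14, 3.14, 3.14].

INTERFACE

Orientations are given as a rotation vector (axis times angle).
In Python, from workcell import bot, eyes, spot_in gives the robot as it stands.
- The arm moves only by the tool carry_out, never from a script. Its argument "series" is text: rows parted by semicolons, each of 4 numbers parted by spaces: the shift along the world's x, y, z in m, then the turn about the world's z in degrees. In form: tx ty tz roll; .... A call has 1 to 20 rows; each row shifts and turns the commanded pose from where the row before left it; what a row does not reach is not made up. A row lasts 1/8 s, in which the tool goes at most 62.5 mm and 10.7 degrees, less where a joint would pass 70% of its speed; a pose out of reach is approached as far as the arm can. A call is refused whole if a number of a shift passes 0.0625 or a number of a turn 10.7, either way. A call with a gripper value outside its range is refused whole. "jaw" is the gripper command: -1 is shut, 1 is fully open, values between are in proportion, set as the call begins (left out, the last holds). The fingers move at their own pace and stop on an object; "grip_force" is the grip in N (left out, the last holds). Time passes only in rows, so rows that do not move let the fingers close. It gives the time, the measured TCP pose, the force, the opening and the grip force at its end, in the units of the state.
- bot.read_state(): the state, without advancing time (a new reading comes with each control period).
- eyes.read_camera(name): name is "side" or "top" or "wrist"; returns (picture, depth): 400x640x3 uint8, blue, green, red; 400x640 float32, m along the optical axis (not along the pixel's ray), 0 where there is no reading.
- eyes.get_calibration(name): a dict with "K" (3x3 intrinsics, pixels), "position" and "rotation" of the camera in the world; the wrist camera has in their place "T_tool_cam" (4x4, takes a point from camera to tool coordinates, whose origin is the TCP and whose axes are the flange's). Camera axes: x right, y down, z forward; pixel columns grow to the right and rows downward; lengths in m; the calibration is good to about 2 mm. A picture is of the moment at which its call begins: read the wrist's pose just before it. get_calibration takes no time and is no camera call.
- bot.finish_job(): hands the job in; it is judged then, once.
Trained networks look in the newest picture that a camera, given by its name, has taken for a name from the list of things; names that differ only in an ending like _2 or _b are one class to them, and where a whole thing is asked for, a point or a joint stands for the part that bears it (a point fixed in the world has none). Each returns a list of dicts, best first, with "score" (0 to 1); they miss things now and then, are a little off and sometimes report something else, mostly with a low value. They report only what shows in the picture. A call takes as long as a camera call.
- spot_in(camera, target): "rect" ([centre column, centre row, width, height] in pixels, round what is visible of it).
The state is a dict: "time": time; "q": joint angles; "joint_vel": joint speeds; "joint_torque": joint torques, N m; "tool_pos": TCP position; "tcp_rot": TCP orientation; "wrist_force": force on the tool from outside, world axes, zero at the start; "torque": the same for the moment, N m; "width": opening from 0.0 (shut) to 1.0 (fully open); "grip_force": force on a finger pad.
Only numpy, scipy, OpenCV 4.12 (cv2) and the standard library are available. Lean on these libraries where they do the work, as an engineer would, in place of code of your own. Each camera call takes 0.05 s, during which the arm holds its last target. There are 200 camera calls.

TASK

There is a masonry drill bit inside the long square tube that is open at one end. Pick the tube up and tip its mouth down close above the counter so that the bit slides only part way out, lay the tube flat on the counter again and let go, then take the bit by its exposed end, draw it out and set it down, not dropped, flat inside the metal tray. Leave the other goods where they are, and leave the empty tube lying on the counter.

Things in the scene. Friction and masses are not known exactly. Their poses are not given: they have to be found in the camera images.
- tube: long square tube of grey plastic, 150 mm long, 24 x 24 mm outside, about 90 g, lying on the counter; may be gripped across its sides anywhere. One end is open (the mouth); the other is closed by a black cap with a flat hanging tab (20 mm wide, 3 mm thick, 14 mm long). Bore 16 x 16 mm, walls 4 mm, 144 mm deep. Origin: centre of the underside, half way along; +x runs along the tube to the mouth, +z up
- tube_mouth (a point): centre of the tube's mouth: 75 mm along tube +x from the origin, 12 mm above the underside. The bore is slippery (friction about 0.2): the bit slides once the tube is tilted over 15 degrees, and stays put when level. Tilted 40 degrees with this point 35 mm over the counter, the bit slides some 45 mm out until its shank meets the counter. Keep the mouth low while levelling: a higher mouth lets the bit slide right out
- tube_end (a point): centre of the tube's closed end: 75 mm along tube -x from the origin, 12 mm above the underside
- bit: steel drill bit, a rod of 10 mm diameter and 120 mm length, about 55 g, its smooth shank towards the mouth of the tube and its fluted half towards the closed end. At first it lies wholly inside the tube, its shank end 4 to 22 mm inside the mouth. Origin: on its axis, half way along; +x runs along the axis to the shank end. Its axis lies 9 mm over the counter when the tube lies flat
- bit_shank (a point): centre of the bit's shank end face: 60 mm along bit +x from its origin
- bit_tip (a point): the bit's cutting tip: 60 mm along bit -x from its origin
- tray: shallow open metal tray, fixed to the counter, 200 x 110 mm outside, 24 mm high, walls and floor 4 mm thick. Origin: centre of its underside; +x along its long side, +z up
- mallet: mallet with a white barrel head (100 x 68 mm) and a round wooden handle, 250 mm long, lying down; a bystander, leave alone
- trowel: small trowel, flat 130 x 75 mm dark blade and raised round wooden handle; a bystander, leave alone
- short_tube: short square tube, 90 x 24 x 24 mm, black caps closing BOTH ends: not the tube of the task; origin at the centre of its underside; a bystander, leave alone
- chisel: dark steel cold chisel, about 190 mm long and 16 mm thick, lying flat; a bystander, leave alone
- tape: black tape measure case, 65 x 34 x 62 mm, standing; a bystander, leave alone
- tin: bare metal tin, 70 mm diameter, 75 mm high, standing; a bystander, leave alone
- plug_box: small cardboard box, 90 x 55 x 30 mm; a bystander, leave alone

How it is judged:
On the way, in this order (a step that is already met when the one before it is completed fails the run):
1. the tube is held off the counter, tipped mouth down, and the bit has slid 12 to 80 mm out of its mouth (height (world z) of tube_end above 0.05 m and angle between tube's own x axis and vertical above 1.7 rad and contact force between the fingers and tube above 0.5 N and x of bit_shank in the frame of tube between 0.087 and 0.155 m and y of bit_tip in the frame of tube between -0.012 and 0.012 m and z of bit_tip in the frame of tube between 0 and 0.024 m), for 0.1 s.
2. the tube lies flat on the counter again, let go, with the bit still sticking 12 to 80 mm out (height (world z) of each of tube_mouth, tube_end below 0.018 m and contact force between the fingers and tube below 0.1 N and x of bit_shank in the frame of tube between 0.087 and 0.155 m and y of bit_tip in the frame of tube between -0.012 and 0.012 m and z of bit_tip in the frame of tube between 0 and 0.024 m and linear speed of tube below 0.03 m/s and angular speed of tube below 0.5 rad/s), for 0.2 s.
3. the fingers grip the exposed end of the bit while the rest is still in the tube (contact force between the fingers and bit above 1 N and x of bit_shank in the frame of tube between 0.08 and 0.165 m and y of bit_tip in the frame of tube between -0.012 and 0.012 m and z of bit_tip in the frame of tube between 0 and 0.024 m), for 0.1 s.
4. the bit, out of the tube, is lowered into the tray while still held, both its ends within 30 mm of the tray's underside (contact force between the fingers and bit above 0.5 N and x of bit_shank in the frame of tray between -0.1 and 0.1 m and y of bit_shank in the frame of tray between -0.055 and 0.055 m and z of each of bit_shank, bit_tip in the frame of tray below 0.03 m and x of bit_tip in the frame of tray between -0.1 and 0.1 m and y of bit_tip in the frame of tray between -0.055 and 0.055 m), for 0.04 s.
At the end, for the whole second after the job is handed in: the bit lies flat inside the tray (both ends between its walls and no higher than 16 mm above its underside), released and at rest; the empty tube lies flat on the counter at rest, its ends' centres below 18 mm, clear of the tray (x of bit_shank in the frame of tray between -0.1 and 0.1 m and y of bit_shank in the frame of tray between -0.055 and 0.055 m and z of each of bit_shank, bit_tip in the frame of tray below 0.016 m and x of bit_tip in the frame of tray between -0.1 and 0.1 m and y of bit_tip in the frame of tray between -0.055 and 0.055 m and linear speed of each of bit, tube below 0.03 m/s and angular speed of each of bit, tube below 0.5 rad/s and height (world z) of each of tube_mouth, tube_end below 0.018 m and horizontal distance between tube and tray above 0.1 m); the robot touches nothing.
It fails at once if any of the other goods on the counter is moved by more than 25 mm (distance of any of mallet, trowel, short_tube, chisel, tape, tin, plug_box from where it was at the start of the episode above 0.025 m).
It also fails if it takes over 51 s, if anything falls off the work surface, if the arm or the gripper's body presses on something with over 40 N, if the wrist force passes 120 N, or if a joint passes its speed limit or range.

## Working session

There is one attempt and no reset: what is moved stays moved. The work goes in short steps, Python scripts to look and compute and a tool call to move; the robot and the scene stay as the last step left them, time stands still between calls to the robot, and variables do not carry over. Pictures are saved under pics/ and viewed, at most 10 in all, crops included, and the job is handed in when it is done.

Besides the shell and the picture viewer there is one more tool, called after "Emit:" as name(argument=value, ...) on one line, values as JSON. carry_out: Moves the arm, as the interface text tells. Its arguments: {"type":"object","properties":{"series":{"type":"string"},"jaw":{"type":"number"},"grip_force":{"type":"number"}},"required":["series"]}

```bash
mkdir -p pics; ls; cat > h.py <<'E'
import numpy as np, cv2
from workcell import bot, eyes, spot_in
from scipy.spatial.transform import Rotation as R
def campose(name, st=None):
    c=eyes.get_calibration(name); K=np.array(c["K"])
    if name=="wrist":
        st=st or bot.read_state(); T=np.eye(4); T[:3,:3]=R.from_rotvec(st["tcp_rot"]).as_matrix(); T[:3,3]=st["tool_pos"]
        T=T@np.array(c["T_tool_cam"]); return K,T[:3,:3],T[:3,3]
    return K,np.array(c["rotation"]),np.array(c["position"])
def shot(name):
    P=campose(name); im,d=eyes.read_camera(name); return im,d,P
def cloud(d,P):
    K,Rm,p=P; v,u=np.mgrid[:d.shape[0],:d.shape[1]]
    r=np.stack([(u-K[0,2])/K[0,0],(v-K[1,2])/K[1,1],np.ones_like(d)],-1)*d[...,None]
    X=r@Rm.T+p; X[d==0]=np.nan; return X
def onplane(uv,P,z):
    K,Rm,p=P; r=Rm@np.linalg.solve(K,[uv[0],uv[1],1]); return p+r*(z-p[2])/r[2]
def proj(X,P):
    K,Rm,p=P; c=K@(Rm.T@(np.array(X)-p)); return c[:2]/c[2]
E
python3 - <<'E'
from h import *
ims=[]
for n in("top","side"):
    im,d,P=shot(n); X=cloud(d,P); print(n,P[2].round(3),P[1].round(2).tolist(),P[0][0,0])
    for t in("tube","tray","short_tube","chisel","mallet","tin","tape","plug_box","trowel","tube_mouth","tube_end"):
        for s in spot_in(n,t)[:2]:
            u,v=[int(min(max(a,0),b)) for a,b in zip(s["rect"][:2],(639,399))]
            print(n,t,round(s["score"],2),np.round(s["rect"]).tolist(),X[v,u].round(3))
    cv2.imwrite(f"pics/{n}0.png",im)
print(bot.read_state())
E
```

```text
picsTraceback (most recent call last):
  File "<stdin>", line 4, in <module>
  File "h.py", line 15, in cloud
    X=r@Rm.T+p; X[d==0]=np.nan; return X
      ~~~~~~^~
ValueError: operands could not be broadcast together with shapes (400,640) (3,)
```

```bash
sed -i 's/return K,np.array(c\["rotation"\]),/return K,R.from_rotvec(c["rotation"]).as_matrix() if np.size(c["rotation"])==3 else np.array(c["rotation"]),/' h.py
python3 - <<'E'
from h import *
for n in("top","side"):
    im,d,P=shot(n); X=cloud(d,P); print(n,P[2].round(3),P[1].round(2).tolist(),P[0][0,0])
    for t in("tube","tray","short_tube","chisel","mallet","tin","tape","plug_box","trowel","tube_mouth","tube_end"):
        for s in spot_in(n,t)[:2]:
            u,v=[int(min(max(a,0),b)) for a,b in zip(s["rect"][:2],(639,399))]
            print(n,t,round(s["score"],2),np.round(s["rect"]).tolist(),X[v,u].round(3))
    cv2.imwrite(f"pics/{n}0.png",im)
print(bot.read_state())
E
```

```text
top [ 0.286 -0.057  1.346] [[0.08, -0.98, 0.21], [-1.0, -0.08, 0.02], [-0.0, -0.21, -0.98]] 419.8090052708329
top tube 0.78 [283.0, 190.0, 50.0, 20.0] [0.565 0.1   0.024]
top tube 0.16 [463.0, 176.0, 84.0, 44.0] [ 0.67  -0.482 -0.004]
top tray 0.86 [418.0, 230.0, 55.0, 73.0] [ 0.474 -0.342  0.004]
top short_tube 0.82 [380.0, 141.0, 29.0, 12.0] [ 0.756 -0.199  0.025]
top chisel 0.54 [335.0, 133.0, 57.0, 14.0] [ 0.778 -0.048  0.015]
top mallet 0.58 [246.0, 140.0, 85.0, 34.0] [0.722 0.237 0.038]
top mallet 0.15 [364.0, 270.0, 27.0, 31.0] [ 0.333 -0.173  0.029]
top tin 0.55 [449.0, 274.0, 31.0, 26.0] [ 0.341 -0.421  0.074]
top tape 0.61 [187.0, 228.0, 20.0, 26.0] [0.413 0.382 0.059]
top plug_box 0.98 [363.0, 270.0, 25.0, 36.0] [ 0.336 -0.172  0.03 ]
top plug_box 0.24 [188.0, 226.0, 21.0, 23.0] [0.42  0.377 0.059]
top trowel 0.79 [463.0, 177.0, 83.0, 44.0] [ 0.667 -0.482 -0.004]
top tube_mouth 0.69 [281.0, 190.0, 52.0, 18.0] [0.564 0.107 0.025]
top tube_end 0.82 [282.0, 190.0, 50.0, 15.0] [0.564 0.107 0.025]
side [-0.287 -0.812  0.688] [[0.67, -0.34, 0.66], [-0.74, -0.34, 0.58], [0.02, -0
[... 863 characters left out ...]
8.0] [0.415 0.365 0.04 ]
{'time': 1.25, 'q': array([ 1.19308366e+00,  2.63881303e-01,  1.60400314e+00,  7.53754859e-06,
        1.27370861e+00, -3.69196721e-02]), 'joint_vel': array([ 0.0008633 ,  0.00098483, -0.00013375,  0.00106127, -0.00075987,
       -0.00010841]), 'joint_torque': array([ 2.94900374e-04, -5.15071034e+01, -3.67716551e+01,  1.11184542e-05,
        1.10802506e-03,  1.41534792e-05]), 'tool_pos': array([0.2256169 , 0.63616778, 0.24529063]), 'tcp_rot': array([-5.32731869e-01, -3.09608726e+00, -1.72299807e-06]), 'wrist_force': array([-0.27425415, -0.00406291, -0.40500842]), 'torque': array([ 0.06525729, -0.00438016,  0.01058978]), 'grip_force': 0.0, 'width': 0.9976355305450857}
```

View pics/top0.png

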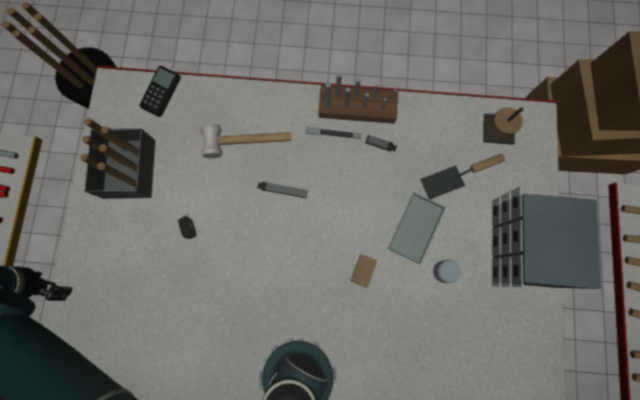

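View pics/side0.png

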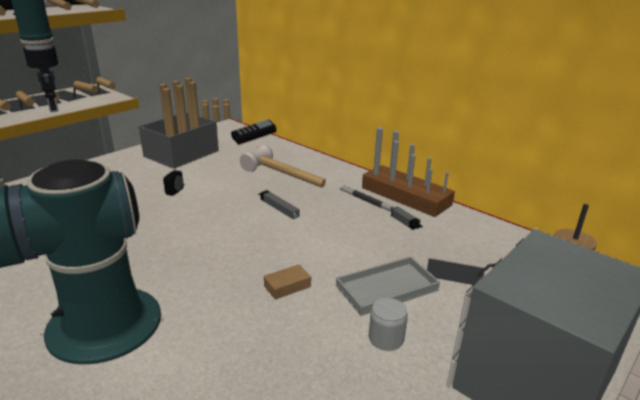

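```bash
cat >> h.py <<'E'
def box(X,im,c,r,zlo,zhi):
    m=(np.hypot(X[...,0]-c[0],X[...,1]-c[1])<r)&(X[...,2]>zlo)&(X[...,2]<zhi)
    p=X[m]; rect=cv2.minAreaRect((p[:,:2]*1000).astype(np.float32))
    return p,rect
E
python3 - <<'E'
from h import *
st=bot.read_state(); M=R.from_rotvec(st["tcp_rot"]).as_matrix(); print("tool y",M[:,1].round(3),"x",M[:,0].round(3))
for n in("top","side"):
    im,d,P=shot(n); X=cloud(d,P)
    p,r=box(X,im,(.563,.1),.12,.012,.035); print(n,"tube",len(p),np.round(r[0],1),np.round(r[1],1),r[2],np.percentile(p[:,2],[50,95]).round(4),"ends",p[p[:,1].argmin()].round(3),p[p[:,1].argmax()].round(3))
    p,r=box(X,im,(.48,-.34),.14,.012,.035); print(n,"tray",len(p),np.round(r[0],1),np.round(r[1],1),r[2],np.round(cv2.boxPoints(r)).tolist())
    print("counter z",np.nanmedian(X[200:260,250:300,2]) if n=="top" else "")
    t=onplane({"top":(258,185),"side":(264,195)}[n],P,.02); m=onplane({"top":(307,193),"side":(298,213)}[n],P,.02); print("cap",t.round(3),"mouth",m.round(3))
E
```

```text
tool y [ 0.334  0.942 -0.   ] x [-0.942  0.334  0.   ]
top tube 378 [570.2 104. ] [162.7  25.7] 83.96371459960938 [0.0232 0.0279] ends [0.565 0.023 0.021] [0.58  0.185 0.014]
top tray 356 [ 471.6 -362.5] [165.1 201.4] 68.48931884765625 [[348.0, -402.0], [535.0, -476.0], [596.0, -323.0], [408.0, -249.0]]
counter z -0.0005872084123041965
cap [0.576 0.183 0.02 ] mouth [0.562 0.022 0.02 ]
side tube 375 [569.3 100.9] [166.4  31. ] 82.44425964355469 [0.0239 0.0269] ends [0.569 0.017 0.023] [0.569 0.185 0.014]
side tray 1102 [ 479.9 -339.3] [114.4 203.4] 69.01396179199219 [[365.0, -356.0], [554.0, -429.0], [595.0, -322.0], [405.0, -250.0]]
counter z 
cap [0.565 0.154 0.02 ] mouth [0.559 0.011 0.02 ]
```

Emit:
carry_out(series="0.0313 -0.0478 0 -6.95;0.0313 -0.0478 0 -6.95;0.0313 -0.0478 0 -6.95;0.0313 -0.0478 0 -6.95;0.0313 -0.0478 0 -6.95;0.0313 -0.0478 0 -6.95;0.0313 -0.0478 0 -6.95;0.0313 -0.0478 0 -6.95;0.0313 -0.0478 -0.01 -6.95;0.0313 -0.0478 -0.01 -6.95;0.0313 -0.0478 -0.01 -6.95;0 0 0 0;0 0 0 0", jaw=0.2)

```text
time: 2.98
tool_pos: [0.5697, 0.1104, 0.2152]
tcp_rot: [-2.334, -2.102, 0.0]
wrist_force: [-0.7, 0.1, -1.0]
width: 0.601
grip_force: 0.0
```

```bash
python3 - <<'E'
from h import *
st=bot.read_state(); M=R.from_rotvec(st["tcp_rot"]).as_matrix(); print(st["tool_pos"],"tool y",M[:,1].round(3),st["width"],st["q"].round(2))
im,d,P=shot("wrist"); X=cloud(d,P); print(P[2])
p,r=box(X,im,(.570,.1),.12,.012,.035); print("tube",len(p),np.round(r[0],1),np.round(r[1],1),r[2],"ends",p[p[:,1].argmin()].round(3),p[p[:,1].argmax()].round(3))
for z in (.018,.022): # top face only
    q=p[p[:,2]>z]; r=cv2.minAreaRect((q[:,:2]*1000).astype(np.float32)); print(z,len(q),r,np.round(cv2.boxPoints(r)).tolist(),np.median(q[:,2]))
cv2.imwrite("pics/w1.png",im)
E
```

```text
[0.56973733 0.11038189 0.21522289] tool y [ 0.995 -0.105 -0.001] 0.6007475749834871 [0.15 0.11 1.84 0.   1.19 0.25]
[0.57778838 0.18084683 0.34524352]
tube 3082 [569.8 104.8] [162.4  24. ] 83.9462661743164 ends [0.571 0.023 0.025] [0.569 0.187 0.015]
0.018 2835 ((569.0925903320312, 98.30414581298828), (149.3395538330078, 24.043596267700195), 83.9462661743164) [[549.0, 25.0], [573.0, 23.0], [589.0, 171.0], [565.0, 174.0]] 0.025429350271655937
0.022 2835 ((569.0925903320312, 98.30414581298828), (149.3395538330078, 24.043596267700195), 83.9462661743164) [[549.0, 25.0], [573.0, 23.0], [589.0, 171.0], [565.0, 174.0]] 0.025429350271655937
```

View pics/w1.png

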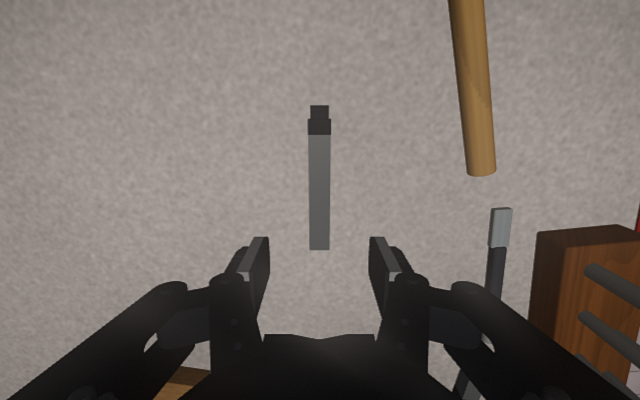

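Emit:
carry_out(series="0.003 0.025 -0.04 0;0.003 0.025 -0.045 0;0 0 -0.05 0;0 0 -0.04 0;0 0 -0.022 0;0 0 0 0;0 0 0 0")

```text
time: 3.9
tool_pos: [0.5766, 0.1616, 0.0197]
tcp_rot: [2.332, 2.104, 0.003]
wrist_force: [0.8, -0.3, 0.6]
width: 0.597
grip_force: 0.0
```

Emit:
carry_out(series="0 0 0 0;0 0 0 0;0 0 0 0;0 0 0 0;0 0 0 0", jaw=-1, grip_force=20)

```text
time: 4.53
tool_pos: [0.5772, 0.1609, 0.0202]
tcp_rot: [2.334, 2.102, 0.004]
wrist_force: [-1.2, 0.8, 6.2]
width: 0.273
grip_force: 20.3
```

Emit:
carry_out(series="0 0 0.01 0;0 0 0.01 0;0 0 0.01 0;0 0 0 0;0 0 0 0")

```text
time: 5.15
tool_pos: [0.5758, 0.1603, 0.0482]
tcp_rot: [-2.334, -2.103, 0.0]
wrist_force: [0.4, 0.4, -1.4]
width: 0.279
grip_force: 19.9
```

```bash
cat > tilt.py <<'E'
from h import *
import sys
st=bot.read_state(); tp=np.array(st["tool_pos"]); print(tp.round(4),st["width"],st["grip_force"],st["time"])
im,d,P=shot("wrist"); X=cloud(d,P)
# along-tube coordinate a (to mouth) from tool, strip |b|<8mm
ax=np.array([-.105,-.9945]); b=np.array([.9945,-.105])
D=X[...,:2]-tp[:2]; a=D@ax; bb=D@b
for lo in range(-30,230,10):
    m=(a>lo/1e3)&(a<lo/1e3+.01)&(abs(bb)<.005)&(X[...,2]>-.02)&(X[...,2]<.2)
    if m.sum()>3: print(lo,m.sum(),(1e3*np.median(X[m][:,2])).round(1),end=" | ")
if len(sys.argv)>1:
    cv2.imwrite(sys.argv[1],im)
E
python3 tilt.py pics/w2.png
```

```text
[0.5758 0.1603 0.0482] 0.2793846665350479 19.865024909377098 5.15
-30 500 2.9 | -20 3228 119.0 | -10 518 53.9 | 0 382 53.5 | 10 357 53.3 | 20 342 53.3 | 30 328 53.2 | 40 11 52.8 |
```

Emit:
carry_out(series="0 0 0.015 0;0 0 0.015 0;0 0 0 0;0 0 0 0", jaw=-0.55)

```text
time: 5.7
tool_pos: [0.5761, 0.1604, 0.0787]
tcp_rot: [2.334, 2.102, 0.001]
wrist_force: [-0.6, -1.6, -1.7]
width: 0.273
grip_force: 19.9
```

Emit:
carry_out(series="0 0 0 0;0 0 0 0", jaw=-0.5)

```text
time: 5.95
tool_pos: [0.5755, 0.1603, 0.0777]
tcp_rot: [-2.334, -2.102, 0.001]
wrist_force: [0.1, 1.2, -1.5]
width: 0.278
grip_force: 19.9
```

Emit:
carry_out(series="0 0 0 0;0 0 0 0", jaw=-0.48)

```text
time: 6.2
tool_pos: [0.5758, 0.1604, 0.0781]
tcp_rot: [-2.334, -2.102, 0.0]
wrist_force: [-0.4, -0.2, -1.1]
width: 0.278
grip_force: 19.9
```

Emit:
carry_out(series="0 0 0 0;0 0 0 0", jaw=-0.465)

```text
time: 6.45
tool_pos: [0.5759, 0.1604, 0.0783]
tcp_rot: [-2.334, -2.103, 0.0]
wrist_force: [-0.7, 0.7, -1.6]
width: 0.276
grip_force: 19.9
```

Emit:
carry_out(series="0 0 0 0;0 0 0 0", jaw=-0.457)

```text
time: 6.7
tool_pos: [0.5759, 0.1604, 0.0783]
tcp_rot: [2.334, 2.103, 0.0]
wrist_force: [0.2, 0.3, -1.9]
width: 0.276
grip_force: 19.9
```

Emit:
carry_out(series="0 0 0 0;0 0 0 0", jaw=-0.453)

```text
time: 6.95
tool_pos: [0.5759, 0.1604, 0.0783]
tcp_rot: [2.334, 2.103, 0.0]
wrist_force: [-0.3, -0.1, -1.9]
width: 0.274
grip_force: 19.9
```

Emit:
carry_out(series="0 0 -0.02 0;0 0 -0.02 0;0 0 -0.012 0;0 0 -0.006 0;0 0 0 0;0 0 0 0", jaw=-1)

```text
time: 7.7
tool_pos: [0.576, 0.1604, 0.0201]
tcp_rot: [2.334, 2.103, -0.0]
wrist_force: [-0.3, -0.5, -0.3]
width: 0.278
grip_force: 20.0
```

Emit:
carry_out(series="0 0 0 0;0 0 0 0;0 0 0 0;0.0017 0.016 0 0;0.0017 0.016 0 0;0 0 0 0;0 0 0 0", jaw=-0.1)

```text
time: 8.57
tool_pos: [0.5792, 0.1928, 0.0202]
tcp_rot: [2.333, 2.104, -0.001]
wrist_force: [0.0, -0.8, -0.0]
width: 0.452
grip_force: 0.0
```

```bash
cat > look.py <<'E'
from h import *
import sys
st=bot.read_state(); print(np.round(st["tool_pos"],4),st["width"],st["time"])
im,d,P=shot("side"); X=cloud(d,P)
u,v=proj(sys.argv and [.57,.1,.03],P).astype(int)
c=im[v-60:v+60,u-80:u+80]; cv2.imwrite(sys.argv[1],cv2.resize(c,None,fx=5,fy=5,interpolation=cv2.INTER_CUBIC))
E
python3 - <<'E'
from h import *
st=bot.read_state(); print(np.round(st["tool_pos"],4))
im,d,P=shot("wrist"); X=cloud(d,P)
p,r=box(X,im,(.57,.1),.13,.006,.035); p=p[abs((p[:,:2]-[.569,.098])@[.9945,-.105])<.014]
a=(p[:,:2]-[.569,.098])@[-.105,-.9945]
print(len(p)); 
for lo in range(-100,80,5):
    m=(a*1e3>lo)&(a*1e3<lo+5)
    if m.sum(): print(lo,m.sum(),(1e3*np.median(p[m,2])).round(1),end="|")
cv2.imwrite("pics/w3.png",im)
E
python3 look.py pics/s3.png
```

```text
[0.5792 0.1928 0.0202]
3220
-90 330 14.6|-85 336 14.8|-80 335 14.9|-75 1103 22.4|-70 418 25.6|-65 405 25.6|-60 287 25.4|-55 6 24.7|[0.5791 0.1925 0.0201] 0.4488351325795895 8.625
```

View pics/w3.png

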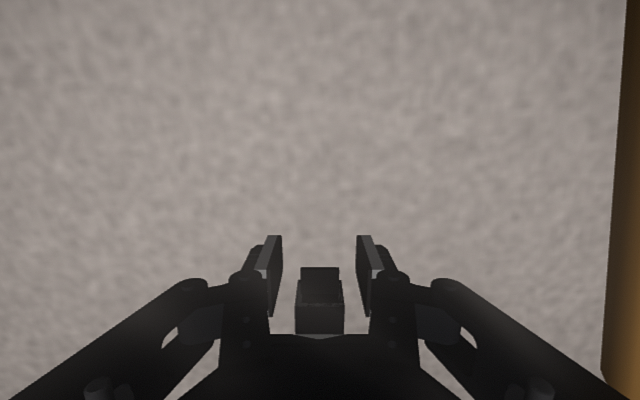

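Emit:
carry_out(series="0 0 0 0;0 0 0 0;0 0 0 0;0 0 0 0;0 0 0.01 0;0 0 0.01 0;0 0 0.01 0;0 0 0 0", jaw=-1, grip_force=20)

```text
time: 9.68
tool_pos: [0.5805, 0.1929, 0.052]
tcp_rot: [2.333, 2.102, 0.005]
wrist_force: [0.4, 1.2, -1.3]
width: 0.197
grip_force: 19.8
```

```bash
python3 tilt.py; python3 look.py pics/s4.png
```

```text
[0.5805 0.1929 0.052 ] 0.19728399192508897 19.84371453523636 9.675
-30 245 1.3 | -20 2680 124.7 | -10 355 1.8 | 0 396 2.2 | 10 481 44.3 | 20 732 49.3 | 30 264 52.2 | 40 167 50.2 | [0.58   0.1928 0.0513] 0.20327547038794314 9.725
```

View pics/s4.png

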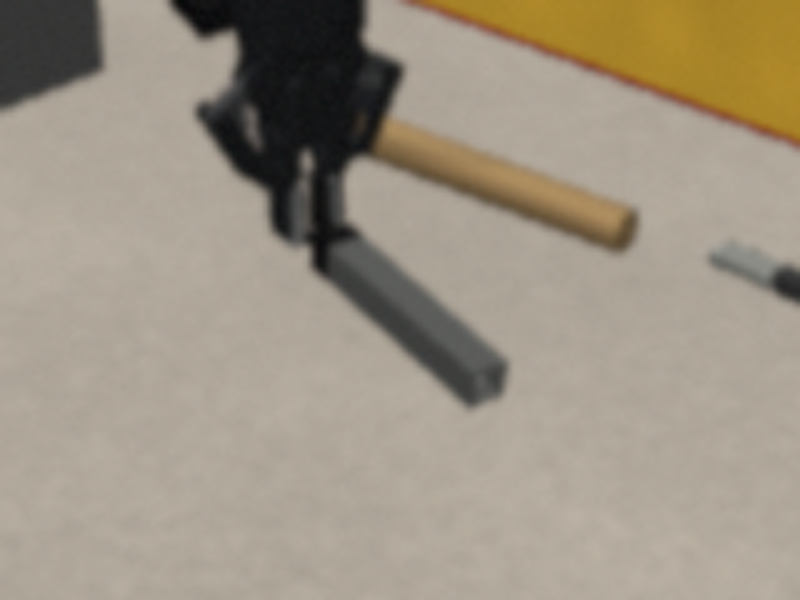

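Emit:
carry_out(series="0 -0.002 0.008 0;0 -0.002 0.008 0;0 -0.003 0.008 0;0 -0.003 0.008 0;0 -0.003 0.008 0;0 0 0 0;0 0 0 0")

```text
time: 10.65
tool_pos: [0.5794, 0.1795, 0.0904]
tcp_rot: [-2.334, -2.102, -0.001]
wrist_force: [-0.7, 0.8, -0.7]
width: 0.202
grip_force: 20.5
```

Emit:
carry_out(series="0 0 0 0;0 0 0 0;0 0 0 0", grip_force=120)

```text
time: 11.02
tool_pos: [0.5792, 0.1794, 0.0901]
tcp_rot: [-2.334, -2.103, 0.001]
wrist_force: [-0.2, -0.3, -0.3]
width: 0.044
grip_force: 118.3
```

```bash
cat > sidefit.py <<'E'
from h import *
# tube profile from the side depth: height against distance along the tube's heading
st=bot.read_state(); tp=np.array(st["tool_pos"]); ax=np.array([-.105,-.9945]); b=np.array([.9945,-.105])
for n in ("side","top"):
    im,d,P=shot(n); X=cloud(d,P); D=X[...,:2]-tp[:2]; a=D@ax*1e3; bb=D@b*1e3; z=X[...,2]*1e3
    k=(abs(bb)<18)&(z>5)
    print(n,tp.round(4),st["width"])
    for lo in range(0,260,10):
        m=k&(a>lo)&(a<lo+10)&(z<130)
        if m.sum()>1: print(lo,m.sum(),np.percentile(z[m],[10,90]).round(0).tolist(),"b",np.percentile(bb[m],[5,95]).round(0).tolist(),end=" | ")
    print()
E
python3 sidefit.py; python3 look.py pics/s5.png
```

```text
side [0.5792 0.1794 0.0901] 0.04438981041892095
0 69 [87.0, 121.0] b [-16.0, 15.0] | 10 107 [83.0, 126.0] b [-14.0, 13.0] | 20 21 [67.0, 87.0] b [-13.0, 11.0] | 30 42 [65.0, 87.0] b [-13.0, 12.0] | 40 41 [57.0, 81.0] b [-13.0, 10.0] | 50 43 [55.0, 76.0] b [-13.0, 9.0] | 60 43 [52.0, 71.0] b [-13.0, 10.0] | 70 41 [47.0, 66.0] b [-13.0, 12.0] | 80 46 [40.0, 61.0] b [-13.0, 10.0] | 90 40 [34.0, 57.0] b [-14.0, 11.0] | 100 48 [30.0, 53.0] b [-13.0, 9.0] | 110 49 [24.0, 47.0] b [-14.0, 10.0] | 120 43 [20.0, 41.0] b [-13.0, 11.0] | 130 38 [12.0, 37.0] b [-13.0, 11.0] | 140 46 [14.0, 34.0] b [-14.0, 11.0] | 150 59 [10.0, 28.0] b [-14.0, 11.0] | 160 20 [7.0, 24.0] b [-10.0, 9.0] | 
top [0.5792 0.1794 0.0901] 0.04438981041892095
10 15 [73.0, 82.0] b [-10.0, 8.0] | 20 26 [74.0, 87.0] b [-11.0, 12.0] | 30 32 [66.0, 86.0] b [-11.0, 11.0] | 40 33 [65.0, 79.0] b [-11.0, 11.0] | 50 33 [59.0, 74.0] b [-11.0, 11.0] | 60 29 [52.0, 71.0] b [-12.0, 10.0] | 70 32 [46.0, 67.0] b [-11.0, 11.0] | 80 31 [51.0, 61.0] b [-11.0, 11.0] | 90 29 [43.0, 56.0] b [-11.0, 10.0] | 100 30 [37.0, 51.0] b [-12.0, 11.0] | 110 29 [35.0, 47.0] b [-12.0, 11.0] | 120 28 [29.0, 43.0] b [-12.0, 11.0] | 130 27 [24.0, 37.0] b [-12.0, 10.0] | 140 29 [23.0, 33.0] b [-12.0, 10.0] | 150 25 [21.0, 27.0] b [-11.0, 10.0] | 160 9 [6.0, 23.0] b [-12.0, 9.0] | 170 2 [6.0, 7.0] b [-17.0, -8.0] | 210 2 [6.0, 7.0] b [-9.0, 13.0] | 240 2 [5.0, 6.0] b [7.0, 13.0] | 250 3 [5.0, 6.0] b [-12.0, 14.0] | 
[0.5792 0.1794 0.0901] 0.043049202601573584 11.125
```

View pics/s5.png

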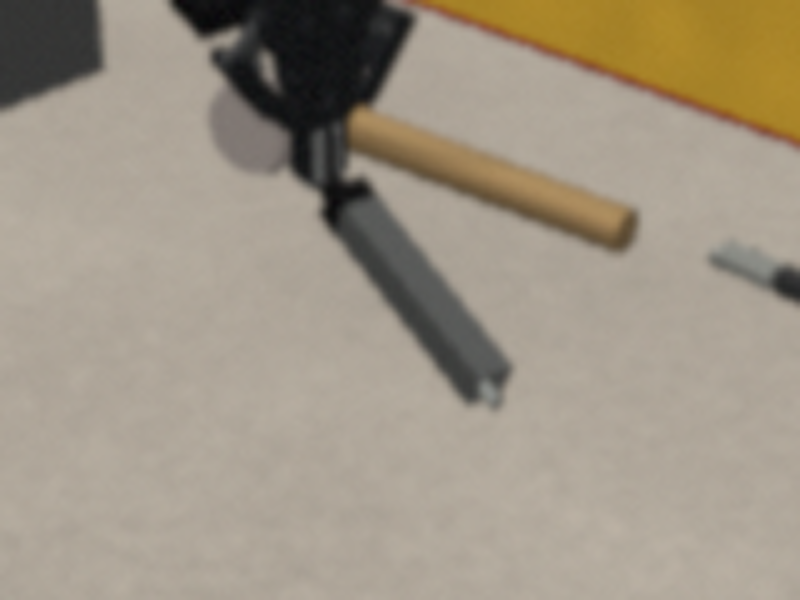

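Emit:
carry_out(series="0 0 -0.01 0;0 0 -0.01 0;0 0 -0.01 0;0 0 -0.01 0;0 0 -0.01 0;0 0 -0.01 0;0 0 -0.008 0;0 0 0 0")

```text
time: 12.18
tool_pos: [0.579, 0.1792, 0.0216]
tcp_rot: [-2.334, -2.103, 0.002]
wrist_force: [-0.6, -0.8, -0.5]
width: 0.034
grip_force: 118.4
```

```bash
python3 sidefit.py; python3 look.py pics/s6.png; python3 tilt.py pics/w6.png
```

```text
side [0.579  0.1792 0.0216] 0.03363337624161044
0 72 [19.0, 78.0] b [-17.0, 13.0] | 10 260 [31.0, 118.0] b [-16.0, 15.0] | 20 60 [24.0, 113.0] b [-15.0, 16.0] | 30 27 [11.0, 26.0] b [-13.0, 10.0] | 40 25 [12.0, 27.0] b [-13.0, 8.0] | 50 27 [9.0, 26.0] b [-13.0, 8.0] | 60 29 [11.0, 27.0] b [-14.0, 10.0] | 70 27 [8.0, 27.0] b [-13.0, 8.0] | 80 24 [14.0, 26.0] b [-14.0, 8.0] | 90 30 [7.0, 26.0] b [-14.0, 7.0] | 100 30 [10.0, 27.0] b [-14.0, 9.0] | 110 32 [10.0, 26.0] b [-14.0, 9.0] | 120 29 [8.0, 27.0] b [-14.0, 9.0] | 130 31 [7.0, 26.0] b [-13.0, 10.0] | 140 27 [11.0, 27.0] b [-13.0, 6.0] | 150 32 [8.0, 26.0] b [-14.0, 11.0] | 160 44 [10.0, 26.0] b [-14.0, 11.0] | 170 29 [9.0, 25.0] b [-15.0, 10.0] | 180 7 [9.0, 13.0] b [-9.0, -0.0] | 
top [0.579  0.1792 0.0216] 0.03363337624161044
10 11 [10.0, 15.0] b [-4.0, 10.0] | 20 23 [18.0, 26.0] b [-11.0, 11.0] | 30 25 [20.0, 29.0] b [-12.0, 12.0] | 40 27 [17.0, 27.0] b [-11.0, 11.0] | 50 25 [20.0, 27.0] b [-11.0, 11.0] | 60 27 [19.0, 27.0] b [-11.0, 13.0] | 70 22 [20.0, 28.0] b [-12.0, 9.0] | 80 27 [19.0, 28.0] b [-12.0, 12.0] | 90 27 [15.0, 27.0] b [-12.0, 11.0] | 100 25 [16.0, 28.0] b [-12.0, 10.0] | 110 26 [21.0, 27.0] b [-11.0, 11.0] | 120 24 [14.0, 27.0] b [-12.0, 10.0] | 130 26 [20.0, 28.0] b [-12.0, 10.0] | 140 27 [16.0, 27.0] b [-11.0, 10.0] | 150 27 [17.0, 27.0] b [-11.0, 11.0] | 160 24 [20.0, 27.0] b [-11.0, 11.0] | 170 11 [9.0, 21.0] b [-9.0, 7.0] | 180 2 [5.0, 5.0] b [-5.0, 0.0] | 250 3 [6.0, 9.0] b [-16.0, -6.0] | 
[0.5792 0.1792 0.0222] 0.036764702952163095 12.275
[0.5793 0.1792 0.0224] 0.03501225630767712 118.4100793088237 12.325
-30 341 1.3 | -20 3767 91.0 | -10 791 47.7 | 0 609 47.4 | 10 161 16.3 | 20 233 26.7 | 30 289 26.8 | 40 33 26.4 |
```

View pics/s6.png

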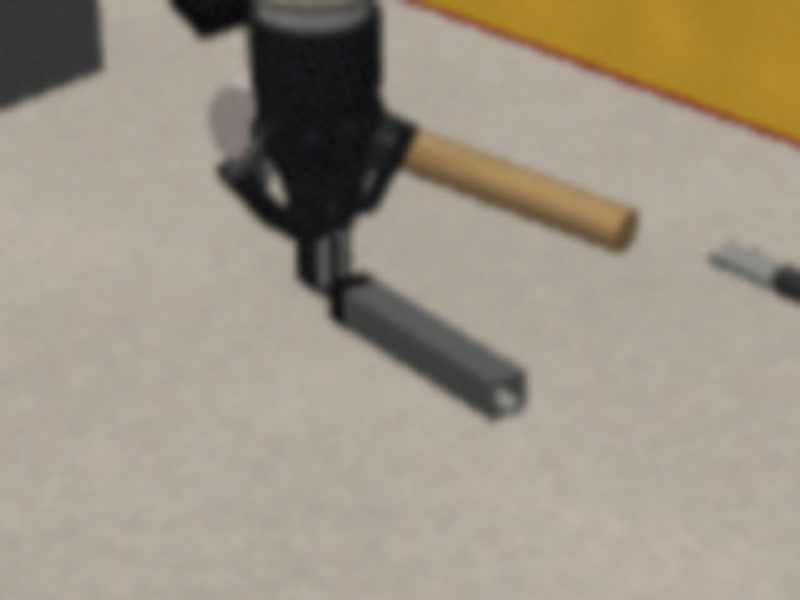

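Emit:
carry_out(series="0 0 0 0;0 0 0 0;0 0 0 0;-0.001 -0.010 -0.001 0;0 0 0 0;0 0 0 0", jaw=-0.1, grip_force=20)

```text
time: 13.12
tool_pos: [0.5783, 0.1691, 0.0212]
tcp_rot: [-2.335, -2.102, 0.0]
wrist_force: [0.2, 0.3, -0.2]
width: 0.45
grip_force: 0.0
```

Emit:
carry_out(series="0 0 0 0;0 0 0 0;0 0 0 0;0 0 0 0;0 0 0.01 0;0 0 0.01 0;0 0 0.01 0;0 0 0 0", jaw=-1)

```text
time: 14.12
tool_pos: [0.5795, 0.1697, 0.0529]
tcp_rot: [2.333, 2.102, 0.004]
wrist_force: [0.0, -0.9, -2.4]
width: 0.218
grip_force: 20.3
```

```bash
python3 sidefit.py
```

```text
side [0.5795 0.1697 0.0529] 0.2176223294152057
0 62 [55.0, 109.0] b [-18.0, 15.0] | 10 147 [52.0, 123.0] b [-17.0, 16.0] | 20 48 [40.0, 118.0] b [-13.0, 13.0] | 30 32 [33.0, 55.0] b [-13.0, 11.0] | 40 30 [34.0, 54.0] b [-13.0, 10.0] | 50 33 [33.0, 53.0] b [-13.0, 11.0] | 60 30 [33.0, 53.0] b [-14.0, 8.0] | 70 32 [31.0, 51.0] b [-14.0, 11.0] | 80 33 [31.0, 51.0] b [-13.0, 7.0] | 90 37 [30.0, 50.0] b [-14.0, 10.0] | 100 35 [29.0, 47.0] b [-13.0, 12.0] | 110 33 [26.0, 47.0] b [-12.0, 10.0] | 120 36 [27.0, 46.0] b [-13.0, 9.0] | 130 31 [26.0, 46.0] b [-13.0, 9.0] | 140 38 [24.0, 45.0] b [-13.0, 10.0] | 150 50 [23.0, 45.0] b [-13.0, 11.0] | 160 41 [25.0, 42.0] b [-13.0, 11.0] | 170 7 [25.0, 33.0] b [-7.0, -1.0] | 
top [0.5795 0.1697 0.0529] 0.2176223294152057
10 9 [25.0, 55.0] b [-12.0, 11.0] | 20 26 [48.0, 55.0] b [-12.0, 10.0] | 30 30 [45.0, 54.0] b [-12.0, 10.0] | 40 29 [44.0, 53.0] b [-12.0, 11.0] | 50 27 [36.0, 53.0] b [-12.0, 11.0] | 60 29 [38.0, 52.0] b [-12.0, 11.0] | 70 28 [40.0, 51.0] b [-12.0, 11.0] | 80 27 [38.0, 49.0] b [-11.0, 10.0] | 90 28 [38.0, 50.0] b [-12.0, 11.0] | 100 28 [37.0, 48.0] b [-12.0, 11.0] | 110 27 [35.0, 47.0] b [-11.0, 10.0] | 120 27 [35.0, 45.0] b [-12.0, 11.0] | 130 29 [32.0, 44.0] b [-12.0, 11.0] | 140 27 [33.0, 43.0] b [-12.0, 10.0] | 150 28 [33.0, 43.0] b [-12.0, 11.0] | 160 15 [26.0, 41.0] b [-10.0, 4.0] | 180 2 [5.0, 6.0] b [-15.0, 4.0] | 200 2 [5.0, 5.0] b [-7.0, 11.0] | 250 3 [6.0, 7.0] b [-8.0, 13.0] |
```

Emit:
carry_out(series="0 0 0.04 0;0 0 0 0;0 0 0 0")

```text
time: 14.6
tool_pos: [0.5778, 0.1693, 0.0905]
tcp_rot: [-2.334, -2.102, 0.001]
wrist_force: [-0.6, -0.7, -1.4]
width: 0.221
grip_force: 20.2
```

```bash
cat > slope.py <<'E'
from h import *
def slope():
    st=bot.read_state(); tp=np.array(st["tool_pos"]); ax=np.array([-.105,-.9945]); b=np.array([.9945,-.105])
    im,d,P=shot("top"); X=cloud(d,P); D=X[...,:2]-tp[:2]; a=D@ax*1e3; bb=D@b*1e3; z=X[...,2]*1e3
    k=(abs(bb)<9)&(z>12)&(a>30)&(a<200)&(z<130)
    A,Z=a[k],z[k]
    for _ in range(3):
        f=np.polyfit(A,Z,1); r=Z-np.polyval(f,A); g=abs(r)<3*np.median(abs(r))+1; A,Z=A[g],Z[g]
    th=np.degrees(np.arctan(-f[0])); print(tp.round(4),"t",st["time"],"w",round(st["width"],3),"tilt",th.round(1),"top z at a=30",np.polyval(f,30).round(0),"a max",A.max().round(0),"top z there",np.polyval(f,A.max()).round(0))
if __name__=="__main__": slope()
E
python3 slope.py
```

```text
[0.5778 0.1693 0.0905] t 14.6 w 0.221 tilt 22.6 top z at a=30 83.0 a max 157.0 top z there 30.0
```

Emit:
carry_out(series="0 0 0.003 0;0 0 0.003 0;0 0 0 0;0 0 0 0")

```text
time: 15.15
tool_pos: [0.5783, 0.1694, 0.0972]
tcp_rot: [-2.334, -2.103, 0.0]
wrist_force: [-0.3, -0.0, -0.8]
width: 0.222
grip_force: 20.3
```

```bash
python3 slope.py;  python3 look.py pics/s7.png
```

```text
[0.5783 0.1694 0.0972] t 15.15 w 0.222 tilt 24.1 top z at a=30 92.0 a max 183.0 top z there 23.0
[0.5783 0.1694 0.0972] 0.2183827492563094 15.2
```

View pics/s7.png

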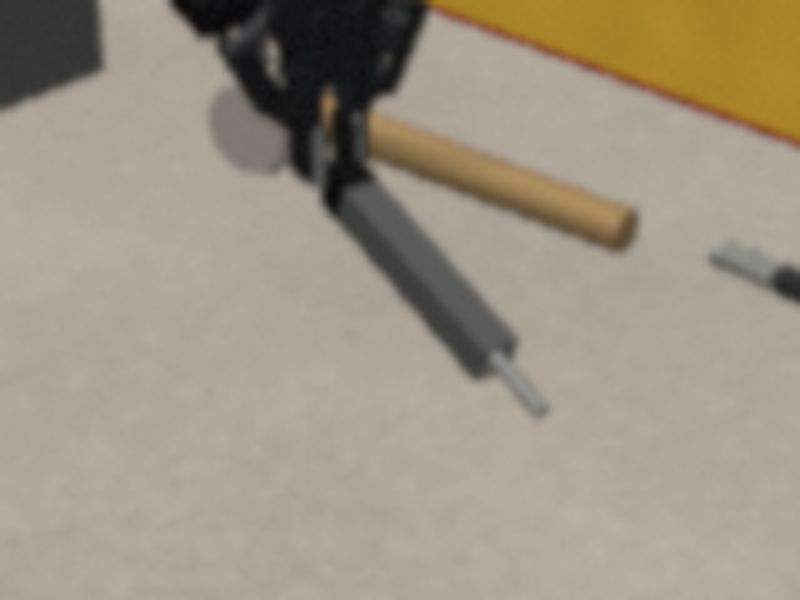

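Emit:
carry_out(series="0.0008 0.008 -0.008 0;0.0008 0.008 -0.008 0;0.0008 0.008 -0.008 0;0.0006 0.006 -0.008 0;0.0005 0.005 -0.008 0;0.0005 0.005 -0.008 0;0.0005 0.005 -0.008 0;0.0003 0.003 -0.008 0;0.0002 0.002 -0.006 0;0 0 -0.004 0;0 0 0 0")

```text
time: 16.62
tool_pos: [0.5833, 0.2196, 0.0231]
tcp_rot: [-2.334, -2.102, -0.0]
wrist_force: [-0.2, 0.8, 0.0]
width: 0.217
grip_force: 19.5
```

```bash
python3 sidefit.py;  python3 look.py pics/s8.png
```

```text
side [0.5833 0.2196 0.0231] 0.21743644308385654
0 63 [24.0, 87.0] b [-18.0, 17.0] | 10 213 [27.0, 121.0] b [-16.0, 16.0] | 20 60 [16.0, 114.0] b [-15.0, 14.0] | 30 24 [11.0, 26.0] b [-13.0, 9.0] | 40 26 [10.0, 27.0] b [-15.0, 12.0] | 50 27 [8.0, 27.0] b [-13.0, 7.0] | 60 26 [13.0, 27.0] b [-13.0, 11.0] | 70 25 [9.0, 27.0] b [-12.0, 8.0] | 80 30 [10.0, 26.0] b [-14.0, 9.0] | 90 24 [10.0, 27.0] b [-13.0, 7.0] | 100 30 [8.0, 26.0] b [-14.0, 10.0] | 110 32 [10.0, 26.0] b [-13.0, 9.0] | 120 25 [11.0, 26.0] b [-14.0, 6.0] | 130 29 [11.0, 26.0] b [-13.0, 10.0] | 140 26 [6.0, 25.0] b [-14.0, 11.0] | 150 42 [9.0, 25.0] b [-13.0, 12.0] | 160 34 [9.0, 26.0] b [-13.0, 10.0] | 170 8 [10.0, 15.0] b [-2.0, 2.0] | 180 11 [8.0, 13.0] b [-2.0, 5.0] | 190 8 [8.0, 12.0] b [-2.0, 5.0] | 200 12 [7.0, 14.0] b [-2.0, 3.0] | 210 9 [8.0, 12.0] b [-2.0, 7.0] | 220 9 [8.0, 11.0] b [-2.0, 7.0] | 230 9 [8.0, 13.0] b [-2.0, 6.0] | 
top [0.5833 0.2196 0.0231] 0.21743644308385654
0 6 [12.0, 15.0] b [-3.0, 9.0] | 10 22 [22.0, 28.0] b [-12.0, 14.0] | 20 26 [19.0, 28.0] b [-12.0, 12.0] | 30 24 [22.0, 28.0] b [-11.0, 11.0] | 40 28 [17.0, 26.0] b [-11.0, 10.0] | 50 26 [16.0, 26.0] b [-11.0, 13.0] | 60 25 [19.0, 28.0] b [-11.0, 10.0] | 70 26 [21.0, 29.0] b [-11.0, 12.0] | 80 27 [21.0, 28.0] b [-11.0, 11.0] | 90 26 [16.0, 27.0] b [-12.0, 10.0] | 100 26 [17.0, 28.0] b [-14.0, 11.0] | 110 27 [15.0, 27.0] b [-11.0, 12.0] | 120 26 [15.0, 27.0] b [-11.0, 12.0] | 130 28 [15.0, 28.0] b [-12.0, 11.0] | 140 24 [20.0, 26.0] b [-11.0, 12.0] | 150 26 [18.0, 26.0] b [-11.0, 11.0] | 160 14 [7.0, 25.0] b [-11.0, 11.0] | 170 9 [6.0, 16.0] b [-8.0, 7.0] | 180 11 [8.0, 13.0] b [-1.0, 9.0] | 190 9 [7.0, 13.0] b [-5.0, 7.0] | 200 11 [6.0, 14.0] b [-3.0, 7.0] | 210 11 [6.0, 12.0] b [-11.0, 7.0] | 220 8 [7.0, 11.0] b [0.0, 8.0] | 230 4 [7.0, 10.0] b [2.0, 5.0] | 
[0.5836 0.2195 0.0236] 0.21786328905909422 16.725
```

Emit:
carry_out(series="0 0 0 0;0 0 0 0;0 0 0 0;0 0 0 0;0 0 0 0;0 0 0.02 0;0 0 0.05 0;0 0 0.06 0;-0.005 -0.045 0.06 0;-0.005 -0.055 0 0;-0.005 -0.05 0 0;-0.005 -0.04 0 0;0 0 0 0;0 0 0 0", jaw=-0.1)

```text
time: 18.52
tool_pos: [0.5645, 0.0373, 0.2043]
tcp_rot: [2.334, 2.102, 0.003]
wrist_force: [-1.0, -0.9, 0.2]
width: 0.453
grip_force: 0.0
```

```bash
cat > bit.py <<'E'
from h import *
st=bot.read_state(); tp=np.array(st["tool_pos"]); print(tp.round(4),st["time"])
im,d,P=shot("wrist"); X=cloud(d,P); z=X[...,2]
k=(abs(X[...,0]-.565)<.06)&(abs(X[...,1]-.06)<.15)
t=X[k&(z>.02)&(z<.035)]; r=cv2.minAreaRect((t[:,:2]*1000).astype(np.float32)); print("tube",np.round(r[0]),np.round(r[1]),round(r[2],1),np.round(cv2.boxPoints(r)).tolist())
print("tube z",np.median(t[:,2]))
ym=t[:,1].min()-.002
q=X[k&(z>.008)&(z<.02)&(X[...,1]<ym)]
print("bit n",len(q)); r=cv2.minAreaRect((q[:,:2]*1000).astype(np.float32)); print("bit",np.round(r[0],1),np.round(r[1],1),round(r[2],1),"ztop",np.percentile(q[:,2],[50,90]).round(4))
f=np.polyfit(q[:,1],q[:,0],1); print("x=f(y)",f, "y range",q[:,1].min(),q[:,1].max())
for lo in np.arange(q[:,1].min(),q[:,1].max(),.01):
    m=abs(q[:,1]-lo-.005)<.005; print(lo.round(3),np.percentile(q[m,2],85).round(4),end="; ")
cv2.imwrite("pics/w9.png",im)
E
python3 bit.py
```

```text
[0.5645 0.0373 0.2043] 18.525
tube [574. 132.] [146.  24.] 83.7 [[554.0, 61.0], [578.0, 58.0], [595.0, 203.0], [571.0, 206.0]]
tube z 0.025456296731952738
bit n 469
bit [565.7  21.1] [71.1  8.2] 84.1 ztop [0.0121 0.0137]
x=f(y) [0.09954971 0.56370713] y range -0.014655248791438993 0.05628991428442178
-0.015 0.0114; -0.005 0.0123; 0.005 0.0126; 0.015 0.0131; 0.025 0.0138; 0.035 0.0143; 0.045 0.0135; 0.055 0.0149;
```

View pics/w9.png

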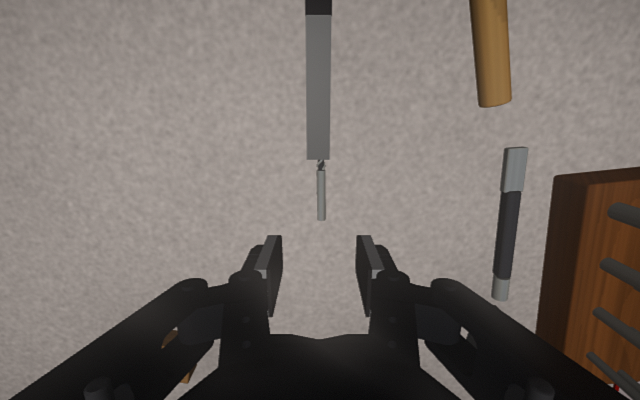

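Emit:
carry_out(series="0.002 -0.01 -0.05 0;0 0 -0.05 0;0 0 -0.05 0;0 0 -0.03 0;0 0 -0.008 0;0 0 0 0;0 0 0 0")

```text
time: 19.45
tool_pos: [0.5679, 0.0274, 0.0168]
tcp_rot: [2.332, 2.102, 0.004]
wrist_force: [-0.1, -0.7, 0.6]
width: 0.45
grip_force: 0.0
```

Emit:
carry_out(series="0 0 0 0;0 0 0 0;0 0 0 0;0 0 0 0;0 0 0 0", jaw=-1, grip_force=50)

```text
time: 20.08
tool_pos: [0.5668, 0.027, 0.0163]
tcp_rot: [2.334, 2.102, 0.002]
wrist_force: [-1.8, 1.3, 5.9]
width: 0.093
grip_force: 49.0
```

Emit:
carry_out(series="0 0 0.001 0;-0.0012 -0.011 0 0;-0.0012 -0.011 0 0;-0.0012 -0.011 0 0;-0.0012 -0.011 0 0;-0.0012 -0.011 0 0;-0.0012 -0.011 0 0;0 0 0 0")

```text
time: 21.08
tool_pos: [0.5588, -0.0401, 0.0161]
tcp_rot: [2.335, 2.101, -0.001]
wrist_force: [0.0, -0.7, 0.4]
width: 0.086
grip_force: 49.7
```

```bash
python3 - <<'E'
from h import *
st=bot.read_state(); tp=np.array(st["tool_pos"]); print(tp.round(4),st["width"],st["grip_force"])
im,d,P=shot("wrist"); X=cloud(d,P); D=X-tp; ax=np.array([-.105,-.9945]); b=np.array([.9945,-.105])
a=D[...,:2]@ax*1e3; bb=D[...,:2]@b*1e3; z=X[...,2]*1e3
for lo in range(-200,60,10):
    m=(a>lo)&(a<lo+10)&(abs(bb)<15)&(z>4)&(z<60)
    if m.sum()>5: print(lo,m.sum(),np.percentile(z[m],[50,90]).round(1).tolist(),np.percentile(bb[m],[5,95]).round(0).tolist(),end="|")
E
```

```text
[ 0.5588 -0.0401  0.0161] 0.0855636234392134 49.6961510181427
-110 2131 [25.3, 26.2] [-13.0, 9.0]|-100 518 [22.6, 25.9] [-13.0, 9.0]|-80 383 [14.1, 15.7] [-4.0, 4.0]|-70 413 [14.2, 15.7] [-3.0, 4.0]|-60 399 [13.7, 14.9] [-3.0, 4.0]|-50 375 [13.1, 14.5] [-3.0, 4.0]|-40 348 [12.6, 13.9] [-3.0, 4.0]|-30 320 [12.1, 13.5] [-3.0, 4.0]|-20 2778 [40.9, 57.0] [-13.0, 13.0]|-10 1161 [27.0, 48.9] [-14.0, 14.0]|0 776 [40.5, 52.1] [-6.0, 7.0]|10 288 [11.9, 39.4] [-4.0, 4.0]|20 253 [11.2, 12.1] [-4.0, 4.0]|30 261 [10.6, 11.7] [-4.0, 5.0]|40 43 [10.2, 11.2] [-4.0, 5.0]|
```

Emit:
carry_out(series="0 0 0.04 0;0 -0.01 0.06 0;-0.0078 -0.037 0 9.4;-0.0078 -0.037 0 9.4;-0.0078 -0.037 0 9.4;-0.0078 -0.037 0 9.4;-0.0078 -0.037 0 9.4;-0.0078 -0.037 0 9.4;-0.0078 -0.037 0 9.4;-0.0078 -0.037 0 9.4;0 0 0 0;0 0 0 0;0 0 0 0")

```text
time: 22.75
tool_pos: [0.4967, -0.3437, 0.1159]
tcp_rot: [-0.566, -3.09, -0.001]
wrist_force: [0.0, -0.3, -0.3]
width: 0.087
grip_force: 49.6
```

```bash
python3 - <<'E'
from h import *
st=bot.read_state(); tp=np.array(st["tool_pos"]); M=R.from_rotvec(st["tcp_rot"]).as_matrix(); print(tp.round(4),M[:,0].round(3),st["width"],st["grip_force"],st["q"].round(2))
c=np.array([.480,-.339]); L=np.array([.933,-.36]); W=np.array([.36,.933])
for n in ("wrist","side"):
    im,d,P=shot(n); X=cloud(d,P)
    p=X[(np.hypot(X[...,0]-c[0],X[...,1]-c[1])<.14)&(X[...,2]>.018)&(X[...,2]<.03)]
    D=p[:,:2]-c; print(n,"rim",len(p),np.percentile(D@L,[1,99]).round(3),np.percentile(D@W,[1,99]).round(3))
    D=X[...,:2]-tp[:2]; a=D@L*1e3; bb=D@W*1e3; z=X[...,2]*1e3
    for lo in range(-100,70,10):
        m=(a>lo)&(a<lo+10)&(abs(bb)<12)&(z>80)&(z<125)
        if m.sum()>3: print(lo,m.sum(),np.percentile(z[m],[50]).round(1),np.median(bb[m]).round(1),end="|")
    print()
E
```

```text
[ 0.4967 -0.3437  0.1159] [-0.935  0.354  0.001] 0.0874995346480867 49.63564217090607 [-0.65  0.24  1.88  0.    1.02 -1.86]
wrist rim 5308 [-0.099  0.084] [-0.113  0.058]
-80 351 [114.3] -0.8|-70 417 [114.4] -0.8|-60 398 [113.7] -0.3|-50 377 [113.2] -0.2|-40 348 [112.7] -0.2|-30 315 [112.1] -0.1|-20 774 [113.2] 0.4|-10 379 [112.7] -0.1|0 285 [112.1] 0.5|10 248 [111.5] 0.3|20 251 [110.9] 0.1|30 258 [110.3] 0.7|40 64 [109.9] 0.7|
side rim 705 [-0.1  0.1] [-0.056  0.056]
-80 9 [113.6] -4.7|-70 15 [113.5] -4.5|-60 18 [112.7] -5.0|-50 14 [111.4] -5.7|-40 15 [111.2] -5.1|-30 17 [111.3] -4.5|-20 31 [111.7] -4.6|-10 42 [115.9] -5.9|20 13 [107.7] -4.4|30 21 [108.9] -4.0|40 5 [108.6] -4.1|
```

Emit:
carry_out(series="0 0 -0.04 0;0 0 -0.03 0;0 0 -0.014 0;0 0 -0.006 0;0 0 -0.003 0;0 0 -0.0015 0;0 0 0 0;0 0 0 0")

```text
time: 23.85
tool_pos: [0.4969, -0.3454, 0.0223]
tcp_rot: [0.566, 3.089, -0.001]
wrist_force: [-0.5, -0.1, 0.0]
width: 0.091
grip_force: 49.6
```

Emit:
carry_out(series="0 0 0 0;0 0 0 0;0 0 0 0", jaw=-0.65, grip_force=20)

```text
time: 24.22
tool_pos: [0.4966, -0.3451, 0.0217]
tcp_rot: [0.566, 3.09, -0.0]
wrist_force: [-0.5, 0.4, 0.5]
width: 0.176
grip_force: 0.0
```

Emit:
carry_out(series="0 0 0.01 0;0 0 0.03 0;0 0 0.05 0;0 0 0.06 0;0 0 0 0;0 0 0 0")

```text
time: 24.98
tool_pos: [0.4966, -0.3451, 0.1725]
tcp_rot: [0.566, 3.089, -0.001]
wrist_force: [-0.5, 0.1, -1.1]
width: 0.174
grip_force: 0.0
```

```bash
python3 - <<'E'
from h import *
st=bot.read_state(); tp=np.array(st["tool_pos"]); print(tp.round(4))
c=np.array([.480,-.339]); L=np.array([.933,-.36]); W=np.array([.36,.933])
im,d,P=shot("wrist"); X=cloud(d,P); D=X[...,:2]-c; a=D@L*1e3; b=D@W*1e3; z=X[...,2]*1e3
for lo in range(-100,100,10):
    m=(a>lo)&(a<lo+10)&(abs(b)<45)&(z>9)&(z<40)
    if m.sum()>3: print(lo,m.sum(),np.percentile(z[m],[50,90]).round(1).tolist(),np.median(b[m]).round(1),end="|")
im,d,P=shot("top"); X=cloud(d,P)
p=X[(np.hypot(X[...,0]-.574,X[...,1]-.132)<.1)&(X[...,2]>.012)]; print("\ntube z",np.percentile(p[:,2],[10,50,95]).round(3),p[:,:2].mean(0).round(3))
for t in("short_tube","chisel","mallet","tin","tape","plug_box","trowel"):
    s=spot_in("top",t); print(t,np.round(s[0]["rect"]).tolist() if s else None)
cv2.imwrite("pics/w10.png",shot("wrist")[0])
E
```

```text
[ 0.4966 -0.3451  0.1725]
-100 820 [24.5, 25.9] -0.5|-60 87 [13.0, 14.8] -0.4|-50 88 [13.3, 14.8] -0.3|-40 87 [13.6, 14.8] -0.3|-30 87 [13.3, 14.9] -0.2|-20 83 [13.2, 14.7] -0.2|-10 83 [13.0, 14.9] -0.1|0 100 [14.2, 15.6] 0.4|10 98 [14.5, 15.7] 0.4|20 97 [14.4, 15.6] 1.0|30 96 [14.5, 15.6] 0.1|40 82 [14.6, 15.6] 1.1|50 85 [14.5, 15.8] 1.2|90 283 [20.2, 25.6] 0.4|
tube z [0.018 0.023 0.027] [0.574 0.135]
short_tube [379.0, 141.0, 30.0, 18.0]
chisel [336.0, 132.0, 56.0, 14.0]
mallet [245.0, 140.0, 88.0, 35.0]
tin None
tape [187.0, 227.0, 17.0, 24.0]
plug_box [363.0, 270.0, 27.0, 34.0]
trowel None
```

View pics/w10.png

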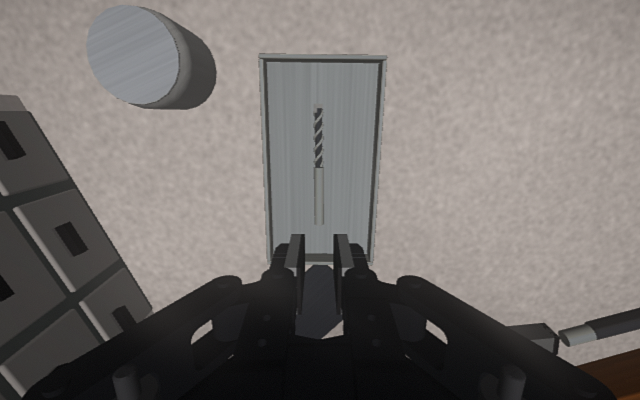

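The picture shows the bit lying flat in the middle of the tray, from its tip at (318,108) to its shank end at (319,223), with the fingers clear of it.

```bash
python3 -c "
from workcell import bot
print(bot.finish_job())"
```

```text
the job is handed in; nothing more can be done
None
```

The job is handed in: the bit lies flat and released in the tray and the empty tube lies flat on the counter. The bystanders I could check hadn't moved; the detector missed the tin and trowel in the last top view, and `finish_job()` gave no verdict.

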